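Put the packing table's cordless tools on charge

TASK

Put the two cordless tools on charge: lower the bag sealer into the blue cradle and the scanner into the orange cradle, each fully home with its nose in the nose cup, and let go of them. Only when both are seated, turn the red isolator handle on the supply box clockwise to on. Do not drop the tools into the cradles, and leave the jug, jar, bottle, biscuits, carton and labels where they are.

Things in the scene. Friction and masses are not known exactly. Their poses are not given: they have to be found in the camera images.
- sealer: Cordless bag sealer, loose, lying flat: 160 mm long, 0.22 kg (varies). Origin at the middle of its underside, x along it towards the nose, z up. From x = -80 to -34 mm a white tail block 46 wide and 36 high; from -34 to 36 a blue grip 28 wide (y) and 30 high, the place to grasp (a biscuit lies beside it on one side); from 36 to 80 a white nose 32 wide and 30 high
- sealer_nose (a point): point at the tip of the sealer's nose, level with its underside: x = 80 mm in the sealer's frame
- scanner: Cordless scanner, loose, lying flat: 130 mm long, 0.22 kg (varies). Origin at the middle of its underside, x along it towards the nose (the wide head with the red window), z up. From x = -65 to -32 mm a black tail 30 wide and 30 high; from -32 to 32 an orange grip 26 wide (y) and 30 high, the place to grasp (a biscuit lies beside it on one side); from 32 to 65 a black head 48 wide and 38 high
- scanner_nose (a point): point at the tip of the scanner's nose, level with its underside: x = 65 mm in the scanner's frame
- sealer_cradle: Blue cradle for the sealer, fixed, 196 x 86 mm. Origin under its middle, x along it to the nose cup. Floor 14 mm above the table; at each end a cup, open to the middle, walls 5 thick from 14 to 32 high, rims flared out up to 42. Tail cup 52 wide inside, nose cup 38: the sealer fits one way round only, 3 mm clearance all round. No walls between x = -40 and 40 mm: room for fingers
- sealer_cradle_seat (a point): where the sealer's origin lies when seated: middle of the cradle's floor, 14 mm above its origin
- sealer_cradle_nose (a point): where the sealer's nose point lies when seated: x = 80, z = 14 mm in the cradle's frame
- scanner_cradle: Orange charging cradle for the scanner, fixed to the table, 166 x 86 mm. Origin under its middle, x along it towards the nose cup. Floor 14 mm above the table, cups as on the blue cradle: the tail cup is 36 mm wide inside, the nose cup 54 mm, with 3 mm clearance all round the scanner. No walls between x = -40 and 40 mm
- scanner_cradle_seat (a point): where the scanner's origin lies when seated: middle of the cradle's floor, 14 mm above its origin
- scanner_cradle_nose (a point): where the scanner's nose point lies when seated: x = 65, z = 14 mm in the cradle's frame
- isolator_box: Grey supply box, fixed to the table, 115 x 115 x 55 mm high, with a yellow disc on top. Origin under its middle; z up. Its rotary handle turns about the box's upright centre line; the off mark (black) lies towards the box's -x, the on mark (green) towards its +y
- isolator (a joint): Angle of the isolator's handle in rad, 0 = off (handle bar along the box's x axis), growing clockwise seen from above to 1.571 = on (bar along y). About 0.12 N m of friction; it stays where it is left
- isolator_grip (a point): middle of the red handle bar, on its turning axis, 81 mm above the table; it turns with the handle, x along the bar. The bar is 70 long, 14 wide (y), and 63 to 93 mm above the table
- jug: Clear jug full of brown biscuits, loose, 90 mm across, 130 high, handle out to 77 mm at its +x. Origin under its middle. Keep it where it is.
- jar: Cream jar with a blue cap, loose, 80 mm across, 125 high. Origin under its middle. Keep it where it is.
- bottle: Small green bottle with a white cap, loose, 38 mm across, 150 high. Origin under its middle. Keep it where it is.
- biscuit_a: Brown round biscuit beside the sealer, loose, 30 mm across, 8 high. Origin under its middle. Keep it where it is.
- biscuit_b: Brown round biscuit beside the scanner, loose, 30 mm across, 8 high. Origin under its middle. Keep it where it is.
- carton: Small cardboard carton, loose, 70 x 50 x 75 mm high. Origin under its middle. Keep it where it is.
- labels: Pad of paper labels, loose, 100 x 70 x 22 mm high. Origin under its middle. Keep it where it is.

How it is judged:
By the outcome, as a careful person would: the job done as asked, in the order asked, and still so for the second after the job is handed in, with the robot touching nothing.
It also fails if it takes over 72 s, if anything falls off the work surface, if the arm or the gripper's body presses on something with over 40 N, if the wrist force passes 120 N, or if a joint passes its speed limit or range.

ROBOT

A 6-joint arm with a two-finger parallel gripper is mounted at the origin on the work surface. World frame = base frame: x ahead of the robot, y to its left, z up, the work surface at z = 0. Lengths are in m, angles in degrees, forces in N, time in s.
With the tool pointing down it reaches from about 0.375 to 0.75 m from the base axis. Payload 9 kg.
Tool frame: the origin (TCP) lies at the very end of the fingers, on their centre line; the grasp point (between the pads) lies 19 mm behind it (r.hold_point_z is the distance from the TCP to the grasp point, in m); z points along the fingers, y is the line along which they close (so a half turn about z gives the same grasp; the last joint's range is limited). The gripper opens to 85 mm and grips with 20 to 120 N. Pads are 22 mm wide; open, the fingers measure 114 mm over their backs; the gripper's body (76 mm by 85 mm) begins 54 mm behind the grasp point. The pads swing forward as they close: fully open they stand 13 mm farther back than shut.
Start: joints at [-77.676, 5.964, 5.575, 89.605, 0, 77.527], TCP at [0.252, -0.545, 0.231] pointing down, gripper open.
Joint ranges: [-171.21, 171.21], [-48.23, 106.86], [-62.78, 66.21], [-105.2, 120.99], [-86.42, 89.51], [-180, 180]. Speed limits (degrees/s): [127.2, 127.2, 147.25, 180, 180, 180].

INTERFACE

Orientations are given as [roll, pitch, yaw] about the fixed x, y, z axes, in that order (R = Rz(yaw) Ry(pitch) Rx(roll)).
In Python, from cell import r gives the robot as it stands.
- The arm moves only by the tool arm_command, never from a script. Its argument "rows" is a list of rows, each a list of 7 numbers: the shift along the world's x, y, z as a fraction of full scale, then the turn, a rotation vector about the world's x, y, z as a fraction of full scale, then the opening, from -1 (shut) to 1 (fully open). A call has 1 to 5 rows; each row shifts and turns the commanded pose from where the row before left it; what a row does not reach is not made up. Full scale, the value 1, is 30 cm for a shift and 30 degrees for a turn. A row lasts 1/8 s, in which the tool goes at most 62.5 mm and 10.7 degrees, less where a joint would pass 70% of its speed; a pose out of reach is approached as far as the arm can. A call with a number of a shift or a turn outside -1 to 1 is refused whole. A call with a gripper value outside its range is refused whole. The fingers move at their own pace and stop on an object; "grip_force" is the grip in N (left out, the last holds). Time passes only in rows, so rows that do not move let the fingers close. It gives the time, the measured TCP pose, the force, the opening and the grip force at its end, in the units of the state.
- r.sense(): the state, without advancing time (a new reading comes with each control period).
- r.camera(name): name is "scene" or "top" or "wrist"; returns the picture (400x640x3 uint8, red, green, blue); there is no depth.
- r.camera_model(name): a dict with "fx", "fy", "cx", "cy" (pixels), "R" (3x3) and "t" (3): a world point X has camera coordinates R X + t. Camera axes: x right, y down, z forward; pixel columns grow to the right and rows downward; lengths in m; the calibration is good to about 2 mm. A picture is of the moment at which its call begins: read the wrist's pose just before it. camera_model takes no time and is no camera call; for the wrist camera it gives the pose at the moment of the call.
- r.hand_in(): hands the job in; it is judged then, once.
The state is a dict: "clock": time; "joint_pos": joint angles; "joint_velocities": joint speeds; "effort": joint torques, N m; "tcp_pos": TCP position; "tool_rot": TCP orientation; "ft_force": force on the tool from outside, world axes, zero at the start; "ft_torque": the same for the moment, N m; "width": finger opening in m; "grasp_force": force on a finger pad.
Only numpy, scipy, OpenCV 4.12 (cv2) and the standard library are available. Lean on these libraries where they do the work, as an engineer would, in place of code of your own. Each camera call takes 0.05 s, during which the arm holds its last target. There are 200 camera calls.

## Working session

There is one attempt and no reset: what is moved stays moved. The work goes in short steps, Python scripts to look and compute and a tool call to move; the robot and the scene stay as the last step left them, time stands still between calls to the robot, and variables do not carry over. Pictures are saved under pics/ and viewed, at most 10 in all, crops included, and the job is handed in when it is done.

Besides the shell and the picture viewer there is one more tool, called after "Emit:" as name([rows], argument=value, ...), one row to a line, values as JSON. arm_command: Moves the arm, as the interface text tells. Shift numbers are shares of 30 cm and turn numbers shares of 30 degrees, none past 1 either way. Its arguments: {"type":"object","properties":{"rows":{"type":"array","items":{"type":"array","items":{"type":"number"}}},"grip_force":{"type":"number"}},"required":["rows"]}

```bash
mkdir -p pics
python3 - <<'E'
from cell import r
import cv2
for n in("top","scene"):
    cv2.imwrite(f"pics/{n}0.png",r.camera(n)[:,:,::-1]); m=r.camera_model(n); print(n,m)
print(r.sense())
E
```

```text
top {'fx': 492.11414346151696, 'fy': 492.11414346151696, 'cx': 321.6716965387444, 'cy': 197.87736897575994, 'R': array([[-2.28226016e-02, -9.99739327e-01, -6.37658030e-04],
       [-9.94529206e-01,  2.27686865e-02, -1.01947268e-01],
       [ 1.01935212e-01, -1.69253235e-03, -9.94789600e-01]]), 't': array([0.052105  , 0.50612422, 1.35240582])}
scene {'fx': 435.0563726735525, 'fy': 435.0563726735525, 'cx': 315.38636741413063, 'cy': 202.6483052616242, 'R': array([[ 0.47278816,  0.88103294,  0.01588431],
       [ 0.72221552, -0.37710834, -0.57982242],
       [-0.50485255,  0.28560507, -0.81458802]]), 't': array([-0.24841776, -0.30521494,  1.67845676])}
{'clock': 0.1, 'joint_pos': array([-7.76751620e+01,  5.99355327e+00,  5.53302137e+00,  8.96048534e+01,
       -1.65360414e-03,  7.75265782e+01]), 'joint_velocities': array([-0.02357806, -0.10425997,  0.15642829,  0.01304114,  0.01669081,
        0.02228314]), 'effort': array([ 6.70172929e-03, -5.58212435e+01,  5.04714775e+01,  1.32414434e-02,
       -2.77190848e-04, -1.07708351e-05]), 'tcp_pos': array([ 0.25159074, -0.544385  ,  0.23063135]), 'tool_rot': array([-1.79935801e+02, -1.25077802e-02,  2.47982537e+01]), 'ft_force': array([-0.17732016, -0.24643713,  0.20703026]), 'ft_torque': array([-0.02120998,  0.03182248, -0.0329204 ]), 'grasp_force': 0.0, 'width': 0.08529571483713676}
```

View pics/top0.png

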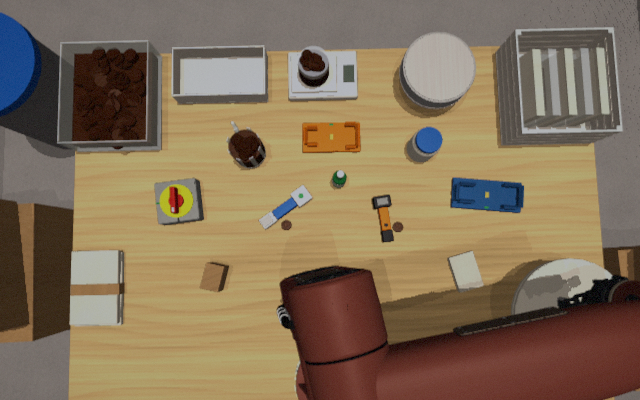

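View pics/scene0.png

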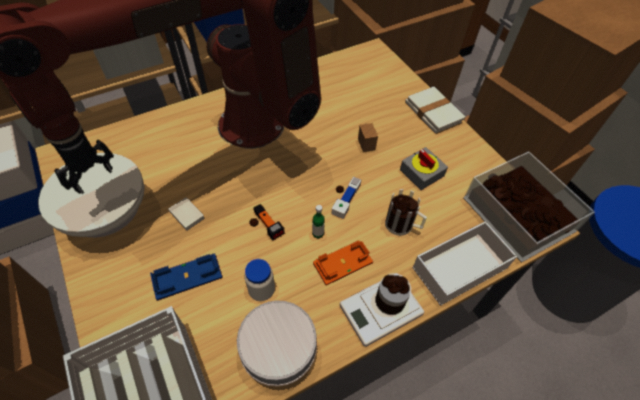

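The top view shows the box (178,201), sealer (286,208), scanner (383,218), orange cradle (331,137) and blue cradle (487,195). Next I'll enlarge those areas to read exact points.

Run:
```python
import cv2,numpy as np
im=cv2.imread("pics/top0.png")
up=lambda c,s:cv2.resize(c,None,fx=s,fy=s,interpolation=cv2.INTER_CUBIC)
cv2.imwrite("pics/c1.png",up(im[118:250,250:410],4.5 if 0 else 4))   # px=250+u/4, 118+v/4... 
a=up(im[170:230,440:540],7);cv2.imwrite("pics/c2.png",np.vstack([up(im[170:230,440:540],5),up(im[170:230,140:240],5)]))
```

```text
(no output)
```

View pics/c1.png

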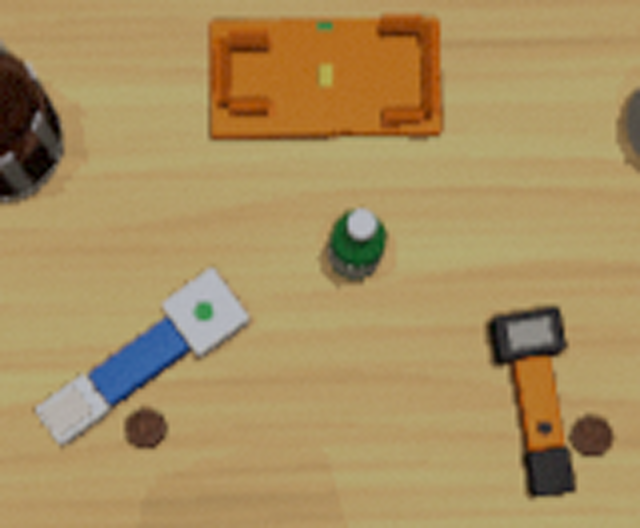

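View pics/c2.png

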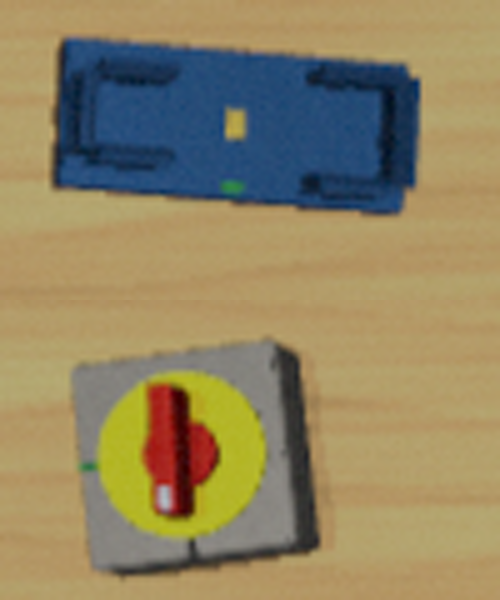

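Sealer: tail corners (212,268)-(249,318), nose end (36,410)-(62,445), so its nose points lower left. The scanner's head is at the top. The orange nose cup is on the right and the blue one on the left (the narrower cup). On the box, green is left and black is at the bottom. Now I'll fit the poses.

```bash
cat > h.py <<'E'
import numpy as np
from scipy.optimize import least_squares
def proj(m,X):
    c=X@m["R"].T+m["t"]; return np.c_[m["fx"]*c[:,0]/c[:,2]+m["cx"],m["fy"]*c[:,1]/c[:,2]+m["cy"]]
def world(p,L):
    c,s=np.cos(p[2]),np.sin(p[2]); return np.c_[p[0]+c*L[:,0]-s*L[:,1],p[1]+s*L[:,0]+c*L[:,1],L[:,2]]
def fit(m,L,px,p0):
    L=np.array(L,float)/1000; px=np.array(px,float)
    f=lambda p:(proj(m,world(p,L))-px).ravel()
    o=least_squares(f,p0,loss='soft_l1'); return o.x,f(o.x).reshape(-1,2)
E
python3 - <<'E'
from cell import r
from h import *
m=r.camera_model("top"); print("cam",-m["R"].T@m["t"])
A=lambda q:[((u+.5)/4-.5+250,(v+.5)/4-.5+118) for u,v in q]
B=lambda q,o=0:[((u+.5)/5-.5+440-o,(v-(300 if o else 0)+.5)/5-.5+170) for u,v in q]
D={
"sealer":([(-80,-23,36),(-80,23,36),(-34,23,36),(-34,-23,36),(80,-16,30),(80,16,30),(36,16,30),(36,-16,30)],
 A([(212,268),(249,318),(202,355),(163,305),(36,410),(62,445),(108,408),(82,374)]),(.5,.1,2.5)),
"scanner":([(65,24,38),(65,-24,38),(32,-24,38),(32,24,38),(-32,15,30),(-32,-15,30),(-65,-15,30),(-65,15,30)],
 A([(490,318),(558,308),(566,348),(499,364),(527,452),(568,448),(575,492),(531,497)]),(.5,-.1,0)),
"blue":([(98,-43,14),(98,43,14),(-98,43,14),(-98,-43,14),(0,0,14)],B([(65,38),(55,187),(404,213),(408,64),(235,124)]),(.5,-.4,1.5)),
"orange":([(-83,43,14),(83,43,14),(83,-43,14),(-83,-43,14),(0,0,14)],A([(210,20),(440,17),(440,137),(210,138),(326,75)]),(.7,0,-1.57)),
"box":([(57.5,57.5,55),(57.5,-57.5,55),(-57.5,-57.5,55),(-57.5,57.5,55)],B([(73,368),(270,343),(297,553),(97,573)],300),(.5,.4,0)),
}
for k,(L,p,p0) in D.items():
    x,e=fit(m,L,p,p0); print(k,x[:2].round(4),np.degrees(x[2]).round(2),"reach",np.hypot(*x[:2]).round(3),"\n",e.round(1).tolist())
for n,u,v,z in(("bisA",146,428,8),("bisB",592,436,8),("bottlecap",362,225,150)):
    pu,pv=A([(u,v)])[0]; d=m["R"].T@[(pu-m["cx"])/m["fx"],(pv-m["cy"])/m["fy"],1]; c=-m["R"].T@m["t"]; print(n,(c+d*(z/1000-c[2])/d[2]).round(4))
E
```

```text
cam [0.36668672 0.04285663 1.39699046]
sealer [0.4817 0.1442] 125.06 reach 0.503 
 [[0.3, -0.7], [0.8, 0.0], [-0.8, 0.5], [-0.8, -0.2], [-0.6, -0.1], [-0.4, 0.5], [0.9, 0.3], [0.7, -0.4]]
scanner [ 0.445  -0.1321] 7.66 reach 0.464 
 [[0.0, -0.5], [0.1, -0.7], [0.1, 1.0], [-0.2, -0.3], [-0.5, 0.2], [-0.1, -0.5], [0.2, 0.3], [0.5, 0.7]]
blue [ 0.5071 -0.4248] 84.31 reach 0.661 
 [[-0.2, -0.2], [0.3, 0.1], [0.0, 0.2], [0.3, -0.2], [-0.3, 0.2]]
orange [0.683 0.01 ] -90.93 reach 0.683 
 [[-0.2, -0.2], [0.1, 0.2], [0.5, -0.3], [-0.2, -0.2], [-0.2, 0.6]]
box [0.5037 0.4384] 5.75 reach 0.668 
 [[-0.5, 0.1], [1.8, -0.0], [0.4, -0.6], [-1.5, 0.6]]
bisA [0.4355 0.1425 0.008 ]
bisB [ 0.4226 -0.1718  0.008 ]
bottlecap [ 0.5551 -0.0079  0.15  ]
```

Emit:
arm_command([
  [0.042,0.086,0,0,0,0.34,0.18],
  [0.042,0.086,0,0,0,0.34,0.18],
  [0.042,0.086,0,0,0,0.34,0.18],
  [0.042,0.086,0,0,0,0.34,0.18],
  [0.042,0.086,0,0,0,0.34,0.18],
])

```text
clock: 0.72
tcp_pos: [0.3149, -0.4147, 0.2309]
tool_rot: [-180.0, -0.0, 76.1]
ft_force: [0.5, -0.6, -0.3]
width: 0.0507
grasp_force: 0.0
```

Emit:
arm_command([
  [0.042,0.086,0,0,0,0.34,0.18],
  [0.042,0.086,0,0,0,0.34,0.18],
  [0.042,0.086,0,0,0,0.34,0.18],
  [0.042,0.086,0,0,0,0.34,0.18],
  [0.042,0.086,0,0,0,0.34,0.18],
])

```text
clock: 1.35
tcp_pos: [0.3779, -0.2857, 0.231]
tool_rot: [180.0, -0.0, 127.1]
ft_force: [1.2, -0.1, -0.0]
width: 0.0503
grasp_force: 0.0
```

Emit:
arm_command([
  [0.042,0.086,0,0,0,0.34,0.18],
  [0.042,0.086,0,0,0,0.34,0.18],
  [0.042,0.086,0,0,0,0.34,0.18],
  [0.042,0.086,0,0,0,0.34,0.18],
  [0.048,0.089,0,0,0,0.34,0.18],
])

```text
clock: 1.98
tcp_pos: [0.4426, -0.1559, 0.2311]
tool_rot: [180.0, -0.0, 178.1]
ft_force: [-0.1, 0.7, 0.8]
width: 0.0506
grasp_force: 0.0
```

Emit:
arm_command([
  [0,0.08,0,0,0,0.32,0.18],
  [0,0,0,0,0,0,0.18],
  [0,0,0,0,0,0,0.18],
])

```text
clock: 2.35
tcp_pos: [0.4424, -0.1333, 0.2312]
tool_rot: [-180.0, -0.0, -172.8]
ft_force: [-0.5, 0.3, -0.3]
width: 0.0504
grasp_force: 0.0
```

Run:
```python
from cell import r
import cv2,pickle
s=r.sense(); print(s["tcp_pos"],s["tool_rot"],s["joint_pos"])
m=r.camera_model("wrist"); cv2.imwrite("pics/w1.png",r.camera("wrist")[:,:,::-1]); pickle.dump(m,open("w1.pkl","wb"))
cv2.imwrite("pics/w1t.png",r.camera("top")[:,:,::-1])
print(-m["R"].T@m["t"])
```

```text
[ 0.44242481 -0.13326401  0.23116617] [-1.79994516e+02 -6.56397940e-03 -1.72766063e+02] [-3.30462638e+01 -1.83115047e+01 -1.71305620e+01  9.11824045e+01
 -8.42775278e-03 -4.02802013e+01]
[ 0.36476893 -0.14266105  0.37228871]
```

View pics/w1.png

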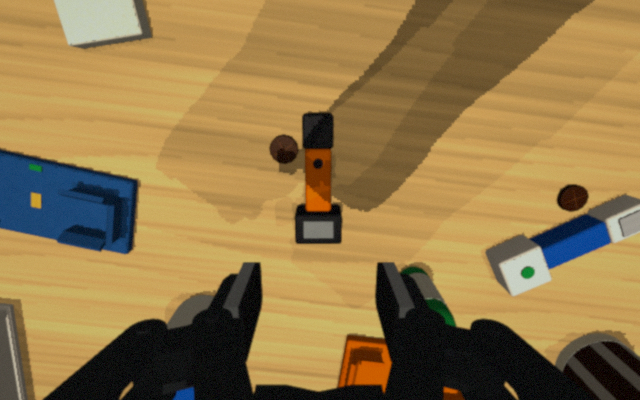

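Run:
```python
import pickle
from h import *
m=pickle.load(open("w1.pkl","rb"))
L=[(65,24,38),(65,-24,38),(-32,15,30),(-32,-15,30),(-65,-15,30),(-65,15,30),(32,13,30),(32,-13,30)]
px=[(341,243),(297,243),(332,148),(304,148),(303,113),(333,113),(331,209),(306,209)]
x,e=fit(m,L,px,(.445,-.132,.13));print(x[:2],np.degrees(x[2]),e.round(1).tolist(),m["fx"],m["cx"])
```

```text
[ 0.443449  -0.1330813] 7.552614341073338 [[1.2, 0.8], [-1.7, 1.0], [1.8, -0.7], [-1.5, -0.5], [-1.1, -1.1], [1.0, -1.3], [0.3, 1.7], [-0.3, 1.8]] 354.41452821531686 318.3478483024881
```

Emit:
arm_command([
  [0.039,0.007,-0.2,0,0,0.013,0.18],
  [0,0,-0.2,0,0,0,0.18],
  [0,0,-0.2,0,0,0,0.18],
  [0,0,-0.1,0,0,0,0.18],
  [0,0,-0.05,0,0,0,0.18],
])

```text
clock: 3.08
tcp_pos: [0.453, -0.1307, 0.0045]
tool_rot: [179.9, -0.1, -172.3]
ft_force: [0.2, -0.5, 1.2]
width: 0.0498
grasp_force: 0.0
```

Emit:
arm_command([
  [0,0,0,0,0,0,0.18],
  [0,0,0,0,0,0,-0.5],
  [0,0,0,0,0,0,-0.5],
  [0,0,0,0,0,0,-0.5],
  [0,0,0,0,0,0,-0.5],
], grip_force=40)

```text
clock: 3.7
tcp_pos: [0.4555, -0.1316, 0.0082]
tool_rot: [-179.9, 0.1, -172.2]
ft_force: [-0.4, -1.1, 7.3]
width: 0.025
grasp_force: 41.0
```

Emit:
arm_command([
  [0,0,0.05,0,0,0,-0.5],
  [0,0,0.15,0,0,0,-0.5],
  [0,0,0.2,0,0,0,-0.5],
  [0,0,0.2,0,0,0,-0.5],
  [0,0,0.04,0,0,0,-0.5],
])

```text
clock: 4.32
tcp_pos: [0.4558, -0.1316, 0.2039]
tool_rot: [-179.7, 0.3, -172.2]
ft_force: [0.9, 0.0, -1.6]
width: 0.0251
grasp_force: 40.1
```

Emit:
arm_command([
  [0.076,0.044,0,0,0,-0.33,-0.5],
  [0.076,0.044,0,0,0,-0.33,-0.5],
  [0.076,0.044,0,0,0,-0.33,-0.5],
  [0.076,0.044,0,0,0,-0.33,-0.5],
  [0.076,0.044,0,0,0,-0.33,-0.5],
])

```text
clock: 4.95
tcp_pos: [0.5684, -0.0639, 0.1977]
tool_rot: [-180.0, -0.1, 138.0]
ft_force: [-0.2, 0.1, -0.7]
width: 0.0249
grasp_force: 39.9
```

Emit:
arm_command([
  [0.076,0.044,0,0,0,-0.33,-0.5],
  [0.076,0.044,0,0,0,-0.33,-0.5],
  [0.076,0.044,0,0,0,-0.33,-0.5],
  [0.076,0.044,0,0,0,-0.33,-0.5],
  [0.076,0.044,0,0,0,-0.32,-0.5],
])

```text
clock: 5.58
tcp_pos: [0.6823, 0.0019, 0.1976]
tool_rot: [-179.9, -0.0, 88.8]
ft_force: [0.2, -0.1, -1.7]
width: 0.0255
grasp_force: 39.9
```

Emit:
arm_command([
  [0,0,0,0,0,0,-0.5],
  [0,0,0,0,0,0,-0.5],
  [0,0,0,0,0,0,-0.5],
])

```text
clock: 5.95
tcp_pos: [0.6816, 0.0009, 0.1984]
tool_rot: [-180.0, 0.0, 89.1]
ft_force: [-0.6, 0.3, -1.6]
width: 0.0254
grasp_force: 40.0
```

Run:
```python
from cell import r
import cv2,pickle
s=r.sense(); print(s["tcp_pos"],s["tool_rot"],s["width"],s["ft_force"])
m=r.camera_model("wrist"); pickle.dump((m,s),open("w2.pkl","wb"));im=r.camera("wrist")[:,:,::-1]; cv2.imwrite("pics/w2.png",im)
```

```text
[0.68160626 0.00093002 0.19841303] [-1.79986380e+02  3.45354890e-03  8.91340621e+01] 0.025371321588815537 [-0.55359124  0.29664927 -1.55977831]
```

View pics/w2.png

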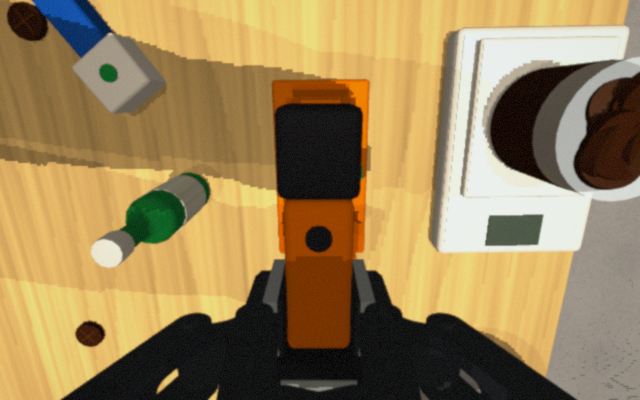

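Run:
```python
import pickle,numpy as np
m,s=pickle.load(open("w2.pkl","rb"))
c=-m["R"].T@m["t"]; print(c,m["cy"])
def ray(u,v,z):
    d=m["R"].T@[(u-m["cx"])/m["fx"],(v-m["cy"])/m["fy"],1]; return (c+d*(z-c[2])/d[2]).round(4)
for n,a in dict(bound=(318.5,198,.221),bound_lo=(318.5,198,.213),tailend=(319,103,.221),tailend_lo=(319,103,.191),gripfar=(318,349,.221),plateL=(272,80,.014),plateR=(369,80,.014),plateLnear=(279,252,.014),plateRnear=(365,252,.014),dot=(318,238,.221)).items(): print(n,ray(*a))
```

```text
[0.68213881 0.07888257 0.33953385] 208.61103102332436
bound [0.6817 0.0449 0.221 ]
bound_lo [0.6817 0.0426 0.213 ]
tailend [0.6823 0.0766 0.221 ]
tailend_lo [0.6824 0.076  0.191 ]
gripfar [ 0.6805 -0.0182  0.221 ]
plateL [0.6424 0.0922 0.014 ]
plateR [0.7262 0.0909 0.014 ]
plateLnear [ 0.6404 -0.0701  0.014 ]
plateRnear [ 0.7267 -0.0715  0.014 ]
dot [0.6813 0.0299 0.221 ]
```

Emit:
arm_command([
  [0.007,-0.007,-0.15,0,0,0,-0.5],
  [0,0,-0.15,0,0,0,-0.5],
  [0,0,-0.1,0,0,0,-0.5],
  [0,0,-0.04,0,0,0,-0.5],
  [0,0,0,0,0,0,-0.5],
])

```text
clock: 6.62
tcp_pos: [0.684, -0.001, 0.0664]
tool_rot: [-180.0, -0.0, 89.1]
ft_force: [0.3, -0.1, -1.5]
width: 0.0246
grasp_force: 40.1
```

Emit:
arm_command([
  [0,0,0,0,0,0,-0.5],
  [0,0,0,0,0,0,-0.5],
])

```text
clock: 6.88
tcp_pos: [0.6852, -0.001, 0.068]
tool_rot: [179.9, 0.0, 89.1]
ft_force: [-0.3, -0.2, -1.9]
width: 0.0254
grasp_force: 40.1
```

Run:
```python
from cell import r
import cv2,pickle
s=r.sense(); print(s["tcp_pos"],s["tool_rot"],s["width"],s["ft_force"])
m=r.camera_model("wrist"); pickle.dump((m,s),open("w3.pkl","wb"));im=r.camera("wrist")[:,:,::-1]; cv2.imwrite("pics/w3.png",im[0:280,180:460].repeat(2,0).repeat(2,1))
```

```text
[ 0.68521261 -0.00096863  0.06801069] [1.79861778e+02 2.52791584e-02 8.90924569e+01] 0.025386296365826688 [-0.25220866 -0.23242665 -1.9058921 ]
```

View pics/w3.png

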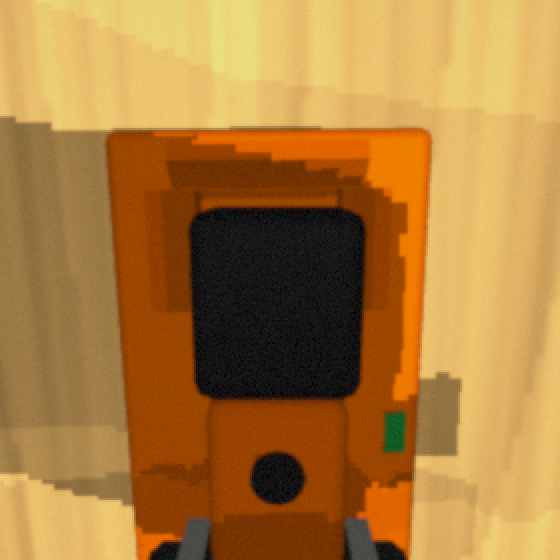

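Run:
```python
import pickle,numpy as np
m,s=pickle.load(open("w3.pkl","rb"))
c=-m["R"].T@m["t"]; print(c,m["R"].round(4).tolist())
def ray(u,v,z):
    u=u/2+179.75;v=v/2-.25
    d=m["R"].T@[(u-m["cx"])/m["fx"],(v-m["cy"])/m["fy"],1]; return (c+d*(z-c[2])/d[2])
P=dict(tL=(108,130,.014),tR=(431,130,.014),bL=(133,500,.014),bR=(412,500,.014),scTail=(277.5,208,.09),bound=(277.5,400,.091),dot=(277,478,.091))
for k,v in P.items(): print(k,ray(*v).round(4))
```

```text
[0.68543785 0.0770259  0.20912332] [[0.9999, -0.0162, 0.0029], [-0.0163, -0.9524, 0.3045], [-0.0022, -0.3046, -0.9525]]
tL [0.643  0.0926 0.014 ]
tR [0.7256 0.0913 0.014 ]
bL [ 0.6413 -0.0105  0.014 ]
bR [ 0.7251 -0.012   0.014 ]
scTail [0.6858 0.0744 0.09  ]
bound [0.6853 0.0425 0.091 ]
dot [0.685  0.0279 0.091 ]
```

Emit:
arm_command([
  [-0.005,-0.003,0,0,0,0,-0.5],
  [0,0,-0.05,0,0,0,-0.5],
  [0,0,-0.03,0,0,0,-0.5],
  [0,0,-0.02,0,0,0,-0.5],
  [0,0,0,0,0,0,-0.5],
])

```text
clock: 7.55
tcp_pos: [0.6822, -0.0016, 0.0354]
tool_rot: [-179.9, -0.0, 89.1]
ft_force: [0.4, -0.6, -1.2]
width: 0.0251
grasp_force: 40.1
```

Emit:
arm_command([
  [0,0,-0.01,0,0,0,-0.5],
  [0,0,-0.01,0,0,0,-0.5],
  [0,0,0,0,0,0,-0.5],
])

```text
clock: 7.92
tcp_pos: [0.6826, -0.0017, 0.0301]
tool_rot: [-180.0, -0.0, 89.1]
ft_force: [-0.3, -0.0, -2.1]
width: 0.0253
grasp_force: 40.1
```

Emit:
arm_command([
  [0,0,-0.01,0,0,0,-0.5],
  [0,0,-0.008,0,0,0,-0.5],
  [0,0,0,0,0,0,-0.5],
])

```text
clock: 8.3
tcp_pos: [0.6825, -0.0016, 0.0246]
tool_rot: [-180.0, -0.0, 89.1]
ft_force: [-0.4, 1.1, -2.0]
width: 0.0249
grasp_force: 40.1
```

Emit:
arm_command([
  [0,0,-0.005,0,0,0,-0.5],
  [0,0,0,0,0,0,-0.5],
])

```text
clock: 8.55
tcp_pos: [0.6827, -0.0017, 0.0233]
tool_rot: [-180.0, 0.0, 89.1]
ft_force: [-0.2, 0.2, -2.0]
width: 0.0252
grasp_force: 40.1
```

Emit:
arm_command([
  [0,0,-0.004,0,0,0,-0.5],
  [0,0,0,0,0,0,-0.5],
])

```text
clock: 8.8
tcp_pos: [0.6829, -0.0017, 0.0223]
tool_rot: [180.0, 0.0, 89.1]
ft_force: [0.1, -0.6, -1.7]
width: 0.0252
grasp_force: 40.1
```

Emit:
arm_command([
  [0,0,-0.004,0,0,0,-0.5],
  [0,0,0,0,0,0,-0.5],
])

```text
clock: 9.05
tcp_pos: [0.6829, -0.0017, 0.0222]
tool_rot: [180.0, 0.0, 89.1]
ft_force: [-4.3, -0.3, 8.3]
width: 0.0251
grasp_force: 41.2
```

Emit:
arm_command([
  [0,0,-0.004,0,0,0,-0.5],
  [0,0,0,0,0,0,-0.5],
])

```text
clock: 9.3
tcp_pos: [0.683, -0.0017, 0.0223]
tool_rot: [179.9, 0.0, 89.1]
ft_force: [-8.4, 1.4, 16.1]
width: 0.0251
grasp_force: 42.3
```

Emit:
arm_command([
  [0,0,0.005,0,0,0,-0.5],
  [0,0,0,0,0,0,-0.1],
  [0,0,0,0,0,0,0.18],
  [0,0,0,0,0,0,0.18],
  [0,0,0,0,0,0,0.18],
])

```text
clock: 9.93
tcp_pos: [0.6827, -0.0017, 0.0211]
tool_rot: [-180.0, -0.0, 89.1]
ft_force: [-0.3, -0.6, -0.1]
width: 0.0502
grasp_force: 0.0
```

Emit:
arm_command([
  [0,0,0.03,0,0,0,0.18],
  [0,0,0.1,0,0,0,0.18],
  [0,0,0.2,0,0,0,0.18],
  [0,0,0.2,0,0,0,0.18],
  [0,0,0.1,0,0,0,0.18],
])

```text
clock: 10.55
tcp_pos: [0.6839, -0.0019, 0.2157]
tool_rot: [179.7, 0.1, 89.1]
ft_force: [0.6, -0.9, -0.4]
width: 0.0502
grasp_force: 0.0
```

Emit:
arm_command([
  [0,0,0,0,0,0,0.18],
  [0,0,0,0,0,0,0.18],
])

```text
clock: 10.8
tcp_pos: [0.6825, -0.0017, 0.2096]
tool_rot: [-180.0, -0.0, 89.1]
ft_force: [-0.2, -1.0, -0.2]
width: 0.0504
grasp_force: 0.0
```

Run:
```python
from cell import r
import cv2,pickle
s=r.sense(); print(s["tcp_pos"],s["tool_rot"])
m=r.camera_model("wrist"); pickle.dump((m,s),open("w4.pkl","wb"));cv2.imwrite("pics/w4.png",r.camera("wrist")[:,:,::-1])
```

```text
[ 0.68248048 -0.00166434  0.20957543] [-1.79954012e+02 -6.78227220e-03  8.90868837e+01]
```

View pics/w4.png

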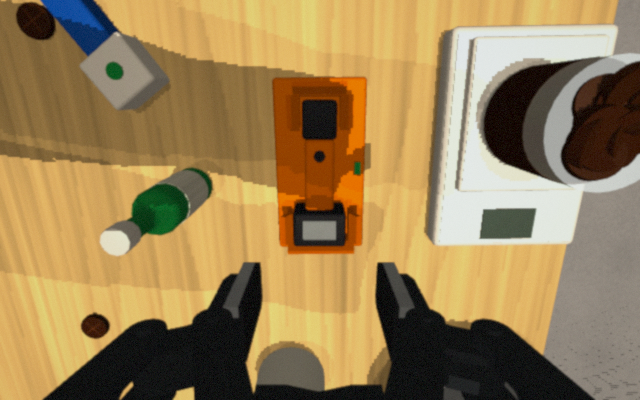

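Scanner is home: tail (302–337, 98–138) and head (297–345, 205–243) both sit inside their cups. Next is the sealer.

Emit:
arm_command([
  [-0.108,0.076,0,0,0,0.2,0.18],
  [-0.108,0.076,0,0,0,0.2,0.18],
  [-0.108,0.076,0,0,0,0.2,0.18],
  [-0.108,0.076,0,0,0,0.2,0.18],
  [-0.108,0.076,0,0,0,0.2,0.18],
])

```text
clock: 11.48
tcp_pos: [0.5188, 0.113, 0.2087]
tool_rot: [-179.9, -0.1, 119.3]
ft_force: [-0.2, 0.0, 0.7]
width: 0.0503
grasp_force: 0.0
```

Emit:
arm_command([
  [-0.107,0.074,0.05,0,0,0.2,0.18],
  [0,0,0,0,0,0,0.18],
  [0,0,0,0,0,0,0.18],
])

```text
clock: 11.85
tcp_pos: [0.4885, 0.1343, 0.2243]
tool_rot: [-179.9, -0.0, 125.0]
ft_force: [1.0, 0.3, 0.1]
width: 0.0503
grasp_force: 0.0
```

Run:
```python
from cell import r
import cv2,pickle
s=r.sense(); print(s["tcp_pos"],s["tool_rot"])
m=r.camera_model("wrist"); pickle.dump((m,s),open("w5.pkl","wb"));cv2.imwrite("pics/w5.png",r.camera("wrist")[:,:,::-1])
```

```text
[0.48854094 0.1343425  0.22427688] [-1.79949138e+02 -2.51508158e-02  1.25046651e+02]
```

View pics/w5.png

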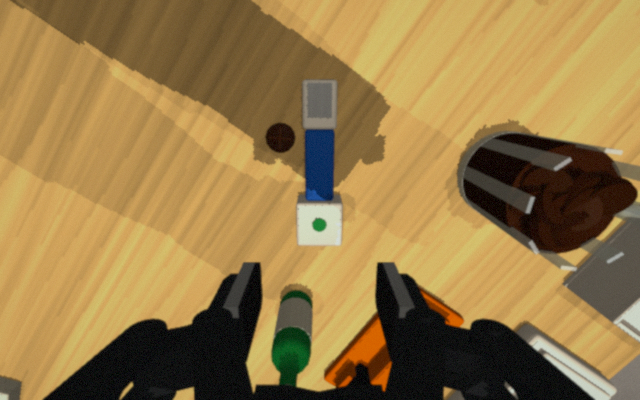

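Run:
```python
import pickle
from h import *
m,s=pickle.load(open("w5.pkl","rb"))
L=[(80,16,30),(80,-16,30),(36,-16,30),(36,16,30),(-34,23,36),(-34,-23,36),(-80,-23,36),(-80,23,36)]
px=[(303,80),(336,80),(335,128),(303,128),(297,200),(341,200),(341,245),(298,245)]
x,e=fit(m,L,px,(.4817,.1442,2.18));print(x[:2],np.degrees(x[2]),e.round(1).tolist())
```

```text
[0.48080293 0.14584537] 125.09872823781126 [[-1.8, -2.8], [1.2, -2.9], [1.5, -0.2], [-1.0, -0.2], [-1.4, 2.1], [2.0, 2.1], [1.1, 0.7], [-1.5, 0.8]]
```

Emit:
arm_command([
  [0,0,-0.2,0,0,0,0.18],
  [0,0,-0.2,0,0,0,0.18],
  [0,0,-0.2,0,0,0,0.18],
  [0,0,-0.1,0,0,0,0.18],
  [0,0,-0.02,0,0,0,0.18],
])

```text
clock: 12.52
tcp_pos: [0.4866, 0.1339, 0.0063]
tool_rot: [-179.8, -0.2, 125.0]
ft_force: [-0.6, -0.7, 0.2]
width: 0.0501
grasp_force: 0.0
```

Emit:
arm_command([
  [0,0,0,0,0,0,0.18],
  [0,0,0,0,0,0,-0.5],
  [0,0,0,0,0,0,-0.5],
  [0,0,0,0,0,0,-0.5],
  [0,0,0,0,0,0,-0.5],
])

```text
clock: 13.15
tcp_pos: [0.4901, 0.1344, 0.0112]
tool_rot: [179.9, 0.1, 125.1]
ft_force: [-0.4, -0.9, 6.6]
width: 0.027
grasp_force: 41.4
```

Emit:
arm_command([
  [0,0,0.05,0,0,0,-0.5],
  [0,0,0.15,0,0,0,-0.5],
  [0,0,0.2,0,0,0,-0.5],
  [0,0,0.2,0,0,0,-0.5],
  [0,0,0.07,0,0,0,-0.5],
])

```text
clock: 13.78
tcp_pos: [0.49, 0.1346, 0.2157]
tool_rot: [179.7, 0.2, 125.1]
ft_force: [-0.4, -0.2, -3.0]
width: 0.0273
grasp_force: 40.4
```

Emit:
arm_command([
  [0.004,-0.159,0,0,0,-0.113,-0.5],
  [0.004,-0.159,0,0,0,-0.113,-0.5],
  [0.004,-0.159,0,0,0,-0.113,-0.5],
  [0.004,-0.159,0,0,0,-0.113,-0.5],
  [0.004,-0.159,0,0,0,-0.113,-0.5],
])

```text
clock: 14.4
tcp_pos: [0.4944, -0.1055, 0.2114]
tool_rot: [179.9, 0.0, 108.0]
ft_force: [1.3, -0.6, -2.9]
width: 0.0273
grasp_force: 40.4
```

Emit:
arm_command([
  [0.004,-0.159,0,0,0,-0.113,-0.5],
  [0.004,-0.159,0,0,0,-0.113,-0.5],
  [0.004,-0.159,0,0,0,-0.113,-0.5],
  [0.004,-0.159,0,0,0,-0.113,-0.5],
  [0.004,-0.159,0,0,0,-0.113,-0.5],
])

```text
clock: 15.02
tcp_pos: [0.5005, -0.3439, 0.2113]
tool_rot: [180.0, 0.0, 91.1]
ft_force: [0.9, -0.3, -2.5]
width: 0.0273
grasp_force: 40.4
```

Emit:
arm_command([
  [0.004,-0.159,0,0,0,-0.113,-0.5],
  [0.004,-0.159,0,0,0,-0.113,-0.5],
  [0,0,0,0,0,0,-0.5],
  [0,0,0,0,0,0,-0.5],
])

```text
clock: 15.52
tcp_pos: [0.503, -0.4376, 0.2107]
tool_rot: [180.0, -0.0, 84.4]
ft_force: [0.0, 0.4, -3.2]
width: 0.0271
grasp_force: 40.5
```

Emit:
arm_command([
  [0.009,-0.003,-0.15,0,0,0,-0.5],
  [0,0,-0.15,0,0,0,-0.5],
  [0,0,-0.1,0,0,0,-0.5],
  [0,0,-0.05,0,0,0,-0.5],
  [0,0,0,0,0,0,-0.5],
])

```text
clock: 16.15
tcp_pos: [0.5058, -0.4379, 0.0754]
tool_rot: [-180.0, -0.0, 84.5]
ft_force: [0.3, 0.3, -1.2]
width: 0.0271
grasp_force: 40.4
```

Emit:
arm_command([
  [0,0,0,0,0,0,-0.5],
  [0,0,0,0,0,0,-0.5],
  [0,0,0,0,0,0,-0.5],
])

```text
clock: 16.52
tcp_pos: [0.506, -0.4392, 0.0762]
tool_rot: [179.9, 0.1, 84.4]
ft_force: [0.5, -0.0, -2.8]
width: 0.0272
grasp_force: 40.4
```

Run:
```python
from cell import r
import cv2,pickle
s=r.sense(); print(s["tcp_pos"],s["tool_rot"],s["width"],s["ft_force"])
m=r.camera_model("wrist"); pickle.dump((m,s),open("w6.pkl","wb"));im=r.camera("wrist")[:,:,::-1]; cv2.imwrite("pics/w6.png",im[0:280,180:460].repeat(2,0).repeat(2,1))
```

```text
[ 0.50603435 -0.43922845  0.07622072] [1.79947323e+02 5.17810777e-02 8.44048401e+01] 0.02715306901034967 [ 0.53247555 -0.01921559 -2.79456608]
```

View pics/w6.png

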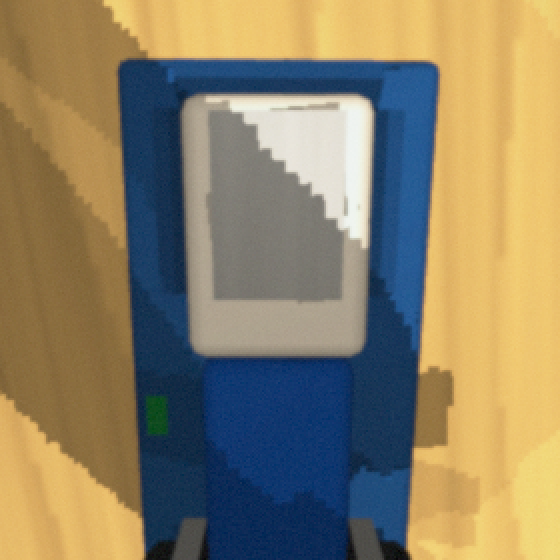

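Run:
```python
import pickle,numpy as np
m,s=pickle.load(open("w6.pkl","rb"))
c=-m["R"].T@m["t"]
y=np.radians(s["tool_rot"][2]); ex=np.array([np.cos(y),np.sin(y)]); ey=np.array([-ex[1],ex[0]])
def ray(u,v,z):
    u=u/2+179.75;v=v/2-.25
    d=m["R"].T@[(u-m["cx"])/m["fx"],(v-m["cy"])/m["fy"],1]; p=(c+d*(z-c[2])/d[2])[:2]-s["tcp_pos"][:2]; return (1000*np.array([p@ex,p@ey])).round(1)
for k,v in dict(tL=(119,60,.014),tR=(439,60,.014),bL=(143,500,.014),bR=(409,500,.014),nose=(278,96,.093),bound=(277.5,357,.095)).items(): print(k,ray(*v))
p=np.array([.5071,-.4248])-s["tcp_pos"][:2]; print("seat by top",1000*p@ex,1000*p@ey)
```

```text
tL [110.3  41.5]
tR [110.3 -41.5]
bL [-14.1  42.5]
bR [-14.1 -40.7]
nose [92.5  0.5]
bound [50.1  0.6]
seat by top 14.463609917062842 0.34618502363175596
```

Emit:
arm_command([
  [0,0,-0.05,0,0,0,-0.5],
  [0,0,-0.04,0,0,0,-0.5],
  [0,0,-0.02,0,0,-0.005,-0.5],
  [0,0,0,0,0,0,-0.5],
  [0,0,0,0,0,0,-0.5],
])

```text
clock: 17.2
tcp_pos: [0.5059, -0.439, 0.0427]
tool_rot: [180.0, 0.0, 84.3]
ft_force: [-0.4, -0.0, -2.4]
width: 0.027
grasp_force: 40.5
```

Emit:
arm_command([
  [0,0,-0.01,0,0,0,-0.5],
  [0,0,-0.01,0,0,0,-0.5],
  [0,0,0,0,0,0,-0.5],
])

```text
clock: 17.58
tcp_pos: [0.5056, -0.4386, 0.0359]
tool_rot: [-180.0, -0.0, 84.3]
ft_force: [0.1, -1.0, -2.3]
width: 0.0268
grasp_force: 40.5
```

Emit:
arm_command([
  [0,0,-0.01,0,0,0,-0.5],
  [0,0,-0.008,0,0,0,-0.5],
  [0,0,0,0,0,0,-0.5],
])

```text
clock: 17.95
tcp_pos: [0.5056, -0.4386, 0.0306]
tool_rot: [-180.0, -0.0, 84.3]
ft_force: [0.3, -0.5, -2.5]
width: 0.027
grasp_force: 40.5
```

Emit:
arm_command([
  [0,0,-0.01,0,0,0,-0.5],
  [0,0,0,0,0,0,-0.5],
  [0,0,0,0,0,0,-0.5],
])

```text
clock: 18.32
tcp_pos: [0.5058, -0.4388, 0.0279]
tool_rot: [180.0, 0.0, 84.3]
ft_force: [1.4, -0.9, -2.9]
width: 0.0269
grasp_force: 40.5
```

Emit:
arm_command([
  [0,0,-0.005,0,0,0,-0.5],
  [0,0,0,0,0,0,-0.5],
])

```text
clock: 18.58
tcp_pos: [0.5057, -0.4387, 0.0263]
tool_rot: [-180.0, -0.0, 84.3]
ft_force: [-0.1, 0.4, -3.2]
width: 0.027
grasp_force: 40.5
```

Emit:
arm_command([
  [0,0,-0.005,0,0,0,-0.5],
  [0,0,0,0,0,0,-0.5],
])

```text
clock: 18.82
tcp_pos: [0.5059, -0.4389, 0.0253]
tool_rot: [180.0, 0.0, 84.3]
ft_force: [-0.6, 1.2, 0.3]
width: 0.0272
grasp_force: 41.0
```

Emit:
arm_command([
  [0,0,-0.002,0,0,0,-0.5],
  [0,0,0,0,0,0,-0.1],
  [0,0,0,0,0,0,0.18],
  [0,0,0,0,0,0,0.18],
  [0,0,0,0,0,0,0.18],
])

```text
clock: 19.45
tcp_pos: [0.5058, -0.4388, 0.0242]
tool_rot: [180.0, -0.0, 84.3]
ft_force: [-0.9, -0.2, 0.3]
width: 0.0506
grasp_force: 0.0
```

Emit:
arm_command([
  [0,0,0.03,0,0,0,0.18],
  [0,0,0.1,0,0,0,0.18],
  [0,0,0.2,0,0,0,0.18],
  [0,0,0.2,0,0,0,0.18],
  [0,0,0.1,0,0,0,0.18],
])

```text
clock: 20.08
tcp_pos: [0.5065, -0.4397, 0.2186]
tool_rot: [179.8, 0.2, 84.3]
ft_force: [0.6, -0.4, 0.4]
width: 0.0504
grasp_force: 0.0
```

Emit:
arm_command([
  [0,0,0,0,0,0,0.18],
  [0,0,0,0,0,0,0.18],
])

```text
clock: 20.32
tcp_pos: [0.5056, -0.4386, 0.2126]
tool_rot: [-180.0, -0.0, 84.3]
ft_force: [0.7, 0.0, -0.7]
width: 0.0502
grasp_force: 0.0
```

Run:
```python
from cell import r
import cv2,numpy as np
s=r.sense(); print(s["tcp_pos"],s["tool_rot"])
w=r.camera("wrist")[:,:,::-1]; cv2.imwrite("pics/w7.png",w[40:280,200:440].repeat(2,0).repeat(2,1))
cv2.imwrite("pics/t7.png",r.camera("top")[:,:,::-1])
```

```text
[ 0.50559012 -0.43858113  0.21258775] [-1.79969936e+02 -3.47239533e-02  8.42579630e+01]
```

View pics/w7.png

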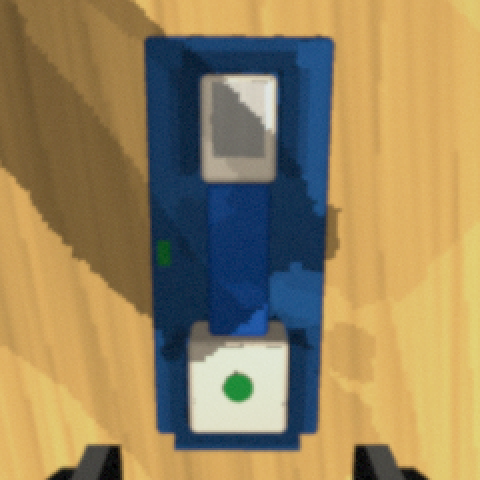

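The sealer is home, with its nose and tail inside the cups. That picture used up my viewing allowance, so from here I'll measure by code. Next: the box.

```bash
cat > box.py <<'E'
import cv2,numpy as np
def analyse(im,m,Z=.058,roi=None):
    c=-m["R"].T@m["t"]
    def ray(u,v,z):
        d=m["R"].T@[(u-m["cx"])/m["fx"],(v-m["cy"])/m["fy"],1]; return (c+d*(z-c[2])/d[2])[:2]
    h=cv2.cvtColor(im,cv2.COLOR_BGR2HSV)
    M=lambda a,b:cv2.inRange(h,np.array(a),np.array(b))
    Y=M((24,160,90),(34,255,255)); R=M((0,170,60),(6,255,255))|M((174,170,60),(180,255,255))
    out={}
    for n,K,z in(("yellow",Y,Z),("red",R,.09)):
        if roi: k=np.zeros_like(K); k[roi[1]:roi[3],roi[0]:roi[2]]=K[roi[1]:roi[3],roi[0]:roi[2]]; K=k
        cs=max(cv2.findContours(K,cv2.RETR_EXTERNAL,cv2.CHAIN_APPROX_NONE)[0],key=cv2.contourArea)
        if n=="yellow":
            e=cv2.fitEllipse(cv2.convexHull(cs)); print(n,np.round(e[0],1),np.round(e[1],1),"world",ray(*e[0],z).round(4))
        else:
            q=cv2.minAreaRect(cs); b=cv2.boxPoints(q); w=np.array([ray(*p,z) for p in b]); ed=[w[1]-w[0],w[2]-w[1]]; l=max(ed,key=np.linalg.norm)
            print(n,np.round(q[0],1),np.round(q[1],1),"world",w.mean(0).round(4),"len",[np.linalg.norm(x).round(4) for x in ed],"dir",np.degrees(np.arctan2(l[1],l[0])).round(1))
E
python3 - <<'E'
from cell import r
import cv2
from box import analyse
analyse(cv2.imread("pics/t7.png"),r.camera_model("top"),roi=(140,160,220,240))
E
```

```text
yellow [176.1 200.6] [32.1 33.1] world [0.5056 0.4387]
red [175.5 199.5] [25. 13.] world [0.5053 0.4308] len [np.float64(0.0348), np.float64(0.0671)] dir -179.7
```

Emit:
arm_command([
  [0,0.172,0,0,0,0.199,0.18],
  [0,0.172,0,0,0,0.199,0.18],
  [0,0.172,0,0,0,0.199,0.18],
  [0,0.172,0,0,0,0.199,0.18],
  [0,0.172,0,0,0,0.199,0.18],
])

```text
clock: 21.05
tcp_pos: [0.505, -0.1788, 0.212]
tool_rot: [-180.0, -0.1, 114.3]
ft_force: [1.1, 0.2, 0.2]
width: 0.0503
grasp_force: 0.0
```

Emit:
arm_command([
  [0,0.172,0,0,0,0.199,0.18],
  [0,0.172,0,0,0,0.199,0.18],
  [0,0.172,0,0,0,0.199,0.18],
  [0,0.172,0,0,0,0.199,0.18],
  [0,0.172,0,0,0,0.199,0.18],
])

```text
clock: 21.68
tcp_pos: [0.5049, 0.0789, 0.2122]
tool_rot: [-180.0, -0.1, 144.1]
ft_force: [0.1, 0.8, -0.8]
width: 0.0506
grasp_force: 0.0
```

Emit:
arm_command([
  [0,0.172,0,0,0,0.199,0.18],
  [0,0.172,0,0,0,0.199,0.18],
  [0,0.172,0,0,0,0.199,0.18],
  [0,0.172,0,0,0,0.199,0.18],
  [0,0.172,0,0,0,0.199,0.18],
])

```text
clock: 22.3
tcp_pos: [0.5049, 0.3367, 0.212]
tool_rot: [-180.0, -0.1, 174.0]
ft_force: [1.6, -0.9, -0.1]
width: 0.0505
grasp_force: 0.0
```

Emit:
arm_command([
  [0,0.172,0,0,0,0.199,0.18],
  [0,0.172,0,0,0,0.199,0.18],
  [0,0,0,0,0,0,0.18],
  [0,0,0,0,0,0,0.18],
  [0,0,0,0,0,0,0.18],
])

```text
clock: 22.92
tcp_pos: [0.5059, 0.4373, 0.2133]
tool_rot: [-180.0, -0.0, -174.4]
ft_force: [0.5, -0.9, 0.3]
width: 0.0502
grasp_force: 0.0
```

Run:
```python
from cell import r
import cv2
from box import analyse
s=r.sense(); print(s["tcp_pos"],s["tool_rot"],s["joint_pos"].round(1))
m=r.camera_model("wrist"); im=r.camera("wrist")[:,:,::-1].copy(); cv2.imwrite("pics/w8.png",im); analyse(im,m)
```

```text
[0.50593925 0.43727333 0.21330715] [-1.79987344e+02 -1.07452056e-02 -1.74350033e+02] [29.7 18.2 17.5 89.3 -0.  24. ]
yellow [320.4 187.2] [102.3 105.2] world [0.5026 0.4388]
red [320.5 196.5] [89. 43.] world [0.5033 0.4388] len [np.float64(0.032), np.float64(0.0717)] dir 6.8
```

Emit:
arm_command([
  [-0.007,0.005,-0.2,0,0,0,0.18],
  [0,0,-0.15,0,0,0,0.18],
  [0,0,-0.08,0,0,0,0.18],
  [0,0,-0.04,0,0,0,0],
  [0,0,0,0,0,0,0],
])

```text
clock: 23.6
tcp_pos: [0.5037, 0.4394, 0.0724]
tool_rot: [-180.0, -0.0, -174.3]
ft_force: [-0.4, 0.1, 0.6]
width: 0.043
grasp_force: 0.0
```

Emit:
arm_command([
  [0,0,0,0,0,0,-0.3],
  [0,0,0,0,0,0,-0.8],
  [0,0,0,0,0,0,-0.8],
  [0,0,0,0,0,0,-0.8],
  [0,0,0,0,0,0,-0.8],
], grip_force=50)

```text
clock: 24.22
tcp_pos: [0.5048, 0.4391, 0.0742]
tool_rot: [-179.9, 0.1, -174.3]
ft_force: [-0.0, -7.2, 6.8]
width: 0.0125
grasp_force: 50.9
```

Emit:
arm_command([
  [0,0,0,0,0,-0.2,-0.8],
  [0,0,0,0,0,-0.2,-0.8],
  [0,0,0,0,0,-0.2,-0.8],
  [0,0,0,0,0,-0.2,-0.8],
  [0,0,0,0,0,-0.2,-0.8],
])

```text
clock: 24.85
tcp_pos: [0.5049, 0.4397, 0.0742]
tool_rot: [179.9, 0.2, 155.5]
ft_force: [1.1, -4.3, 4.2]
width: 0.0129
grasp_force: 50.5
```

Emit:
arm_command([
  [0,0,0,0,0,-0.2,-0.8],
  [0,0,0,0,0,-0.2,-0.8],
  [0,0,0,0,0,-0.2,-0.8],
  [0,0,0,0,0,-0.2,-0.8],
  [0,0,0,0,0,-0.2,-0.8],
])

```text
clock: 25.48
tcp_pos: [0.5053, 0.4401, 0.0742]
tool_rot: [179.8, 0.1, 125.5]
ft_force: [3.2, -2.0, 2.9]
width: 0.0132
grasp_force: 50.3
```

Emit:
arm_command([
  [0,0,0,0,0,-0.2,-0.8],
  [0,0,0,0,0,-0.2,-0.8],
  [0,0,0,0,0,-0.2,-0.8],
  [0,0,0,0,0,-0.2,-0.8],
  [0,0,0,0,0,-0.2,-0.8],
])

```text
clock: 26.1
tcp_pos: [0.5058, 0.4403, 0.0742]
tool_rot: [179.7, -0.0, 95.5]
ft_force: [5.6, -0.6, 1.9]
width: 0.013
grasp_force: 50.8
```

Emit:
arm_command([
  [0,0,0,0,0,-0.02,-0.8],
  [0,0,0,0,0,0,-0.8],
  [0,0,0,0,0,0,-0.8],
])

```text
clock: 26.48
tcp_pos: [0.5058, 0.4403, 0.0743]
tool_rot: [179.7, -0.0, 95.2]
ft_force: [5.4, 0.0, 1.5]
width: 0.0128
grasp_force: 50.9
```

Now release, lift clear, and check the handle angle by code.

Emit:
arm_command([
  [0,0,0,0,0,0,-0.4],
  [0,0,0,0,0,0,0.18],
  [0,0,0,0,0,0,0.18],
  [0,0,0.05,0,0,0,0.18],
  [0,0,0.15,0,0,0,0.18],
])

```text
clock: 27.1
tcp_pos: [0.5022, 0.439, 0.1311]
tool_rot: [-179.8, 0.1, 95.1]
ft_force: [-0.2, 0.8, 0.2]
width: 0.0506
grasp_force: 0.0
```

Emit:
arm_command([
  [0,0,0.15,0,0,0,0.18],
  [0,0,0.12,0,0,0,0.18],
  [0,0,0,0,0,0,0.18],
  [0,0,0,0,0,0,0.18],
  [0,0,0,0,0,0,0.18],
])

```text
clock: 27.72
tcp_pos: [0.5031, 0.4396, 0.212]
tool_rot: [-179.9, 0.1, 95.1]
ft_force: [0.3, -0.3, -0.3]
width: 0.0505
grasp_force: 0.0
```

Run:
```python
from cell import r
import cv2,numpy as np
from box import analyse
s=r.sense(); print(s["clock"],s["tcp_pos"],s["tool_rot"],s["ft_force"].round(1))
m=r.camera_model("wrist"); im=r.camera("wrist")[:,:,::-1].copy(); cv2.imwrite("pics/w9.png",im); analyse(im,m)
# disturbance check: top view now against the start, mean change in patches (biscuits, labels, jar, bottle, jug)
t=r.camera("top")[:,:,::-1].copy(); cv2.imwrite("pics/t9.png",t); a=cv2.imread("pics/top0.png")
for n,(u,v,w) in dict(bisA=(286,225,8),bisB=(398,227,8),labels=(466,270,20),jar=(425,146,18),bottle=(340,178,10),jug=(246,148,20),carton=(214,277,16),orange=(331,137,30),blue=(487,195,35)).items():
    p=[cv2.GaussianBlur(x,(3,3),0)[v-w:v+w,u-w:u+w].astype(np.float32).mean(2) for x in(a,t)]
    print(n,np.abs(p[0]-p[1]).mean().round(1),np.round(cv2.phaseCorrelate(p[0],p[1])[0],2))
```

```text
27.725 [0.50312344 0.43958667 0.21204852] [-1.79899351e+02  5.20587476e-02  9.51451217e+01] [ 0.3 -0.3 -0.3]
yellow [321.8 188.1] [102.5 105.6] world [0.5051 0.4419]
red [321.5 197.5] [89. 43.] world [0.5046 0.4412] len [np.float64(0.0319), np.float64(0.0715)] dir -83.7
bisA 6.9 [0.15 0.3 ]
bisB 10.9 [ 2.67 -4.03]
labels 14.2 [0.   0.61]
jar 3.7 [ 0.01 -0.03]
bottle 3.8 [-0.08  0.14]
jug 2.9 [0.07 0.01]
carton 37.9 [-0.06  0.12]
orange 10.1 [-0.19  0.38]
blue 14.2 [ 0.6  -0.25]
```

Run:
```python
import cv2,numpy as np
for f in("top0","t9"):
    im=cv2.imread(f"pics/{f}.png")
    for n,(u,v) in dict(bisA=(286,225),bisB=(398,227)).items():
        p=im[v-8:v+9,u-5:u+6].max(2); y,x=np.nonzero(p<100); print(f,n,len(x),x.mean().round(2)+u-5,y.mean().round(2)+v-8)
```

```text
top0 bisA 69 286.01 224.86
top0 bisB 76 397.42 226.82
t9 bisA 67 286.15 224.94
t9 bisB 74 397.45 226.73
```

Biscuits haven't moved and the handle has turned 90.5°, so I'm handing in.

```bash
python3 -c "
from cell import r
print(r.hand_in())"
```

```text
the job is handed in; nothing more can be done
None
```

Handed in at about 28 s with no verdict returned: the scanner and sealer are seated and released, and the isolator was then turned about 90° clockwise to on. Image checks found no movement of the biscuits, jar, bottle, jug or labels; the carton's check showed no shift but was less certain (lighting changed there). I viewed 11 pictures, one over the limit of 10.

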